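Flip the stop down and seat a slide pack against it

ROBOT

A 6-joint arm with a two-finger parallel gripper is mounted at the origin on a cart in front of the work surface, level with it; the furniture and walls round the work are solid. World frame = base frame: x ahead of the robot, y to its left, z up, the work surface at z = 0. Lengths are in m, angles in rad, forces in N, time in s.
With the tool pointing down it reaches from about 0.3 to 0.825 m from the base axis. Payload 5.4 kg.
Tool frame: the origin (TCP) lies at the very end of the fingers, on their centre line; the grasp point (between the pads) lies 19 mm behind it; z points along the fingers, x is the direction in which the jaws open and shut, and the axes are right-handed (so a half turn about z gives the same grasp; the last joint's range is limited). The gripper opens to 92 mm and grips with 3 to 60 N. Pads are 20 mm wide; open, the fingers measure 128 mm over their backs; the gripper's body (75 mm by 189 mm) begins 69 mm behind the grasp point.
Start: joints at [-1.471, 0.158, 1.597, -0, 1.386, -0.21], TCP at [0.175, -0.548, 0.215] pointing down, gripper open.
Joint ranges: [-2.91, 2.91], [-0.94, 2.29], [0.18, 2.7], [-1.29, 4.43], [0.17, 2.64], [-3, 3]. Speed limits (rad/s): [2.57, 2.57, 3.14, 3.14, 3.14, 3.14].

INTERFACE

Orientations are given as a rotation vector (axis times angle).
In Python, from workcell import bot gives the robot as it stands. Calls block until the motion is done:
- bot.goto(position, orientation): joint-space move of the TCP to a pose.
- bot.line_to(position, rot=None, max_speed=0.15): straight line of the TCP; rot=None keeps the orientation; max_speed is the mean speed in m/s.
- bot.set_joints(angles): joint-space move.
- bot.set_gripper(opening, newtons=None): opening from 0.0 (shut) to 1.0 (fully open); newtons is the grip in N (None keeps the last); returns when the fingers have stopped.
- bot.hold(seconds).
- bot.inverse_kinematics(position, orientation): joint angles nearest the present ones, or None.
- bot.read_camera(name): name is "scene" or "top" or "wrist"; returns a dict with "pixels" (384x512x3 uint8, blue, green, red), "fx", "fy", "cx", "cy" (pixels), "R" (3x3) and "t" (3): a world point X has camera coordinates R X + t. Camera axes: x right, y down, z forward; pixel columns grow to the right and rows downward; lengths in m; the calibration is good to about 2 mm. The wrist camera is an equidistant fisheye: a pixel r from the principal point sees the ray r / f radians off the axis. A picture is of the moment at which its call begins. There is no depth.
A pose or a line that the arm cannot do raises bot.MotionError and nothing moves.
- bot.job_done(): hands the job in, once; it reports no verdict.
Readings, each from a call of its own:
- bot.current_clock(): time.
- bot.current_joints(): joint angles.
- bot.current_joint_vel(): joint speeds.
- bot.current_effort(): joint torques, N m.
- bot.current_ee_pos(): TCP position.
- bot.current_tool_rot(): TCP orientation.
- bot.current_contact_force(): force on the tool from outside, world axes, zero at the start.
- bot.current_ft_torque(): the same for the moment, N m.
- bot.current_opening(): opening from 0.0 (shut) to 1.0 (fully open).
Only numpy, scipy, OpenCV 4.12 (cv2) and the standard library are available. Lean on these libraries where they do the work, as an engineer would, in place of code of your own. Each camera call takes 0.05 s, during which the arm holds its last target.

TASK

Set the pack of glass slides that lies on the labelling jig for its label: flip the blue stop flag fully down across the board, then slide the pack along the board, without lifting it off, until it lies flush along the fence with its end against the tip of the stop's adjusting screw. Press it home against the screw with about 8 newtons for a second or so, never more than 20 because the slides are glass, then let go and leave the pack seated there. Leave the petri dish, dropper bottle, vial and marker where they are.

Things in the scene. Friction and masses are not known exactly. Their poses are not given: they have to be found in the camera images.
- jig: fixed labelling jig: white board 140 (x) x 310 (y) x 12 mm thick flat on the table. Origin: centre of its underside; z up, board top at z = 12 mm. Pack slides on x -70 to +20 along y. The stop is toward the +y end; the pack starts toward the -y end, off the fence and askew
- fence (a point): middle of the aluminium fence's top edge on the pack's side: jig x = +20, y = 0, z = 22 mm. The fence runs along jig y, -145 to +145; 12 mm thick (x 20 to 32), 10 mm high above the board. Behind it a rail 3 mm high (x 36 to 56)
- stop: grey carriage of the flip stop, fixed on the rail behind the fence; its place along jig y differs each run. Origin: on the board's top (jig z = 12 mm), at jig x = 0, in the middle plane of the flag; axes as the jig's. Carriage spans x 34 to 60, y -17 to +17, up to 33 mm above the board
- flag_hinge (a point): the flag's hinge axis, parallel to the fence: x = 45 mm, 22 mm above the board in the stop's frame. At flag angle a, a point of the arm r from the hinge lies at x = 45 - r cos a, height 22 + r sin a (mm)
- flag (a joint): angle of the blue flag, rad: 0 = fully down, level across the board at its limit; 1.15 to 1.55 at the start, nearly upright; at most 1.6. To lower it, push its free end toward jig -x, then down. Stiff hinge: stays where left, about 1 N at the end moves it. Arm 16 mm wide (y), 10 mm thick. When down its top is 28 mm above the board
- flag_end (a point): on top (as seen when down) of the round tab, 16 mm across, at the flag's free end: 73 mm from the hinge; the tab ends at 81 mm
- flag_face (a point): centre line point of the face of the plate hanging under the flag, 5 mm in -y of the flag's middle plane. When down: jig x = +5, 16 mm above the board; plate x -8 to +18, from 4 mm above the board. Here a black domed screw tip, 10 mm across, stands out toward -y by 3 to 13 mm, set anew each run and not measured: feel for it. It does not give
- pack: white cardboard pack of glass slides, 30 (x) x 78 (y) x 28 mm high, 0.11 to 0.23 kg, loose on the board, its +y end roughly toward the stop. Origin: centre of its underside. Flush with the fence it is at jig x = +5 mm; it stands 18 mm above the fence top, so it can be pinched across its 30 mm above the fence, or pushed
- petri: bystander: clear petri dish with lid, 72 mm across, 14 mm high, on the table behind the jig; origin: centre of its underside
- dropper: bystander: amber dropper bottle, 33 mm across, 98 mm high, standing behind the jig; origin: centre of its underside
- vial: bystander: sample vial, 24 mm across, 64 mm high, standing beyond the +y end of the jig; origin: centre of its underside
- marker: bystander: felt marker, 138 mm long (its own x), 17 mm thick, lying on the table in front of the jig; origin: centre of its underside
Not all that is in view belongs to the job. Leave any turquoise or yellow look-alike of the pack alone.

How it is judged:
By the outcome, as a careful person would: the job done as asked, in the order asked, and still so for the second after the job is handed in, with the robot touching nothing.
It also fails if it takes over 72 s, if anything falls off the work surface, if the arm or the gripper's body presses on something with over 40 N, if the wrist force passes 120 N, or if a joint passes its speed limit or range.

## Working session

There is one attempt and no reset: what is moved stays moved. The work goes in short steps, each a Python script; the robot and the scene stay as the last script left them, time stands still between calls to the robot, and variables do not carry over. Pictures are saved under pics/ and viewed, and the job is handed in when it is done.

```bash
ls; mkdir -p pics; python3 - <<'E'
from workcell import bot
import cv2
for n in ["scene","top","wrist"]:
    c=bot.read_camera(n); cv2.imwrite(f"pics/{n}0.png",c["pixels"]); print(n,c["fx"],c["fy"],c["cx"],c["cy"],c["R"],c["t"])
print(bot.current_clock(),bot.current_tool_rot(),bot.current_ee_pos())
E
```

```text
pics
scene 440.777338488359 440.777338488359 254.21978957826624 186.55341194436713 [[ 0.89469896  0.44653454  0.01098482]
 [ 0.37993418 -0.74786329 -0.54438086]
 [-0.23486971  0.4912305  -0.83876625]] [-0.58438499 -0.05219809  0.97093666]
top 404.9965398740866 404.9965398740866 254.9560973972096 188.60264418451578 [[ 0.02656558 -0.99953253  0.01513234]
 [-0.99422788 -0.02799262 -0.10357283]
 [ 0.103948   -0.01229352 -0.99450675]] [0.14735163 0.57166956 0.86509889]
wrist 297.3186396354542 297.3186396354542 259.69314616819844 192.6758528131854 [[ 0.30530536 -0.95225201 -0.0021763 ]
 [-0.91780036 -0.29486734  0.26588672]
 [-0.25383288 -0.07917923 -0.96400182]] [-0.57459073 -0.03025533  0.3922002 ]
0.15 [-2.53674853e+00  1.85146909e+00  1.47762087e-03] [ 0.17523499 -0.54715338  0.21386448]
```

View pics/scene0.png

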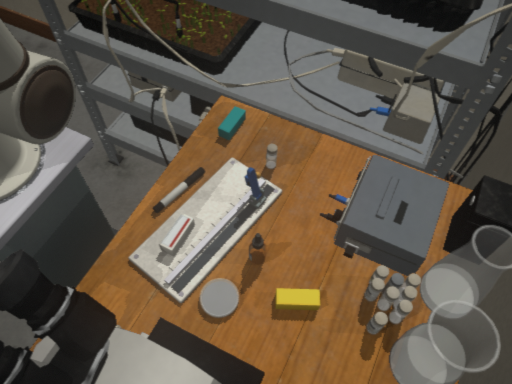

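View pics/top0.png

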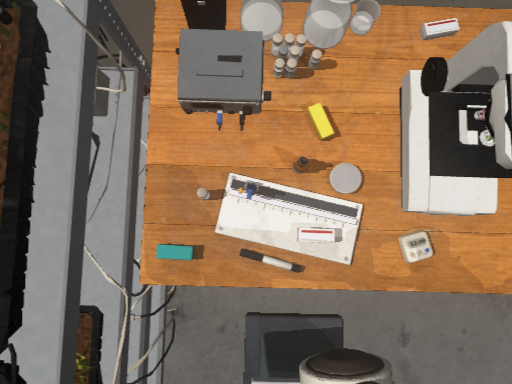

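View pics/wrist0.png

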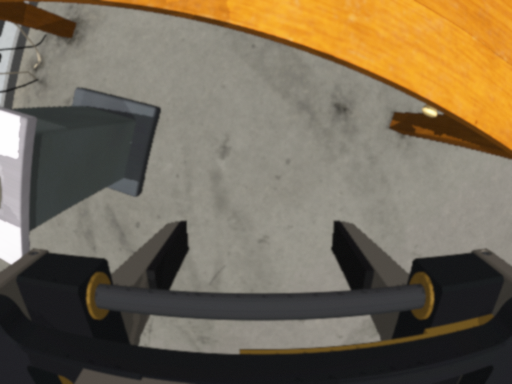

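The jig is at top px (290,217), with a white, red-striped pack on it at (320,235). The look-alikes are turquoise (175,252), yellow (321,121) and another white pack far off at (440,28). Only the one at (320,235) lies on the jig, so I'll enlarge it to confirm.

```bash
python3 - <<'E'
import cv2
t=cv2.imread("pics/top0.png"); s=cv2.imread("pics/scene0.png")
cv2.imwrite("pics/topc.png",cv2.resize(t[165:275,205:370],None,fx=4.8,fy=4.8,interpolation=cv2.INTER_CUBIC))
cv2.imwrite("pics/scenec.png",cv2.resize(s[145:305,125:290],None,fx=3.7,fy=3.7,interpolation=cv2.INTER_CUBIC))
E
```

```text
(no output)
```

View pics/topc.png

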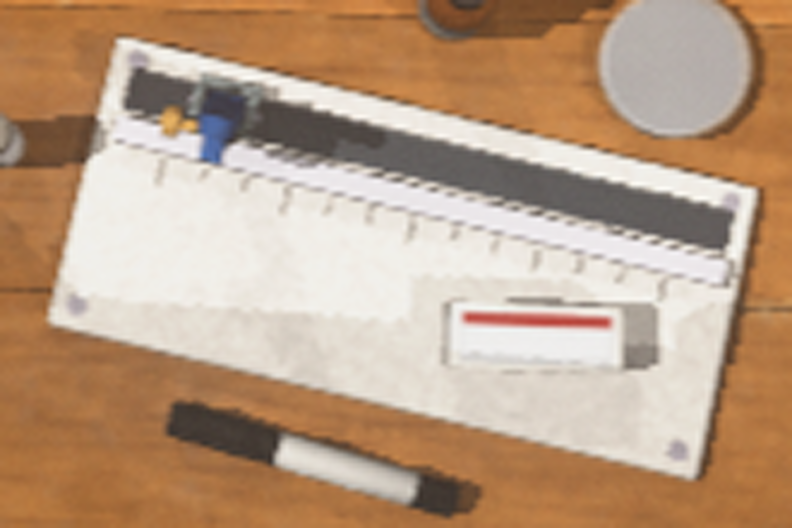

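View pics/scenec.png

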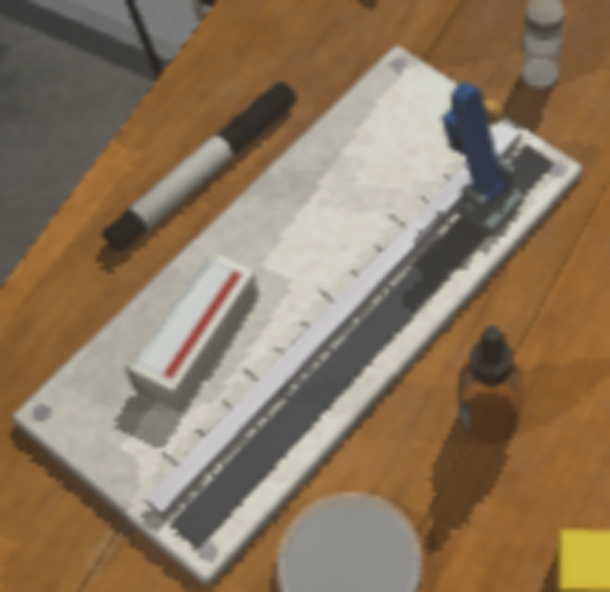

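```bash
cat > h.py <<'E'
import numpy as np, cv2, json
from scipy.optimize import least_squares
from scipy.spatial.transform import Rotation as Rot
import pickle
try: from workcell import bot
except Exception: bot=None
def proj(c,X,fish=False):
    p=np.atleast_2d(X)@np.array(c["R"]).T+np.array(c["t"])
    if fish:
        r=np.hypot(p[:,0],p[:,1]); th=np.arctan2(r,p[:,2]); k=th/np.maximum(r,1e-9)
        return np.c_[c["fx"]*p[:,0]*k+c["cx"],c["fy"]*p[:,1]*k+c["cy"]]
    return np.c_[c["fx"]*p[:,0]/p[:,2]+c["cx"],c["fy"]*p[:,1]/p[:,2]+c["cy"]]
def pose2(p,L):  # p=(x,y,yaw), L local Nx3
    L=np.atleast_2d(L).astype(float); c,s=np.cos(p[2]),np.sin(p[2])
    return np.c_[p[0]+c*L[:,0]-s*L[:,1],p[1]+s*L[:,0]+c*L[:,1],L[:,2]]
def uncrop(pts,x0,y0,f): return (np.array(pts,float)+.5)/f-.5+[x0,y0]
def fit2(obs,p0):
    # obs: list of (cam,fish,L,pix)
    f=lambda p: np.concatenate([(proj(c,pose2(p,L),fi)-px).ravel() for c,fi,L,px in obs])
    r=least_squares(f,p0,loss='soft_l1'); return r.x,f(r.x).reshape(-1,2)
E
python3 - <<'E'
from h import *
cams={n:bot.read_camera(n) for n in ["top","scene"]}
for c in cams.values(): c.pop("pixels")
pickle.dump(cams,open("cams.pkl","wb"))
L=np.array([[70,155,12],[70,-155,12],[-70,-155,12],[-70,155,12]])/1e3
T=uncrop([[118,38],[760,187],[697,474],[50,322]],205,165,4.8)
S=uncrop([[580,167],[209,573],[15,415],[399,47]],125,145,3.7)
for o in ([(cams["top"],0,L,T)],[(cams["scene"],0,L,S)],[(cams["top"],0,L,T),(cams["scene"],0,L,S)]):
    p,r=fit2(o,[0.5,0.05,0]); print(p,r.round(1).tolist())
E
```

```text
[ 0.50646411  0.08458861 -0.20440262] [[-0.1, -1.1], [0.2, -0.6], [0.6, 1.1], [-0.8, 0.5]]
[ 0.50904261  0.08703827 -0.20994195] [[2.0, -0.7], [-0.1, 2.3], [-1.0, -0.1], [-0.0, -1.8]]
[ 0.5077751   0.08568724 -0.20683637] [[-0.5, -1.8], [-0.2, -1.0], [0.0, 0.6], [-1.3, -0.3], [1.1, -0.6], [-0.8, 2.7], [-1.9, 0.4], [-1.0, -1.6]]
```

```bash
python3 - <<'E'
from h import *
c=bot.read_camera("wrist");R=np.array(c["R"]);t=np.array(c["t"])
T=Rot.from_rotvec(bot.current_tool_rot()).as_matrix();p=np.array(bot.current_ee_pos())
print("cam in tool",(T.T@(-R.T@t-p)).round(4),"axes in tool",(T.T@R.T).round(3).tolist())
th=-0.207
for s in (1,-1):
    x=s*np.array([np.cos(th),np.sin(th),0]);z=np.array([0,0,-1.]);M=np.c_[x,np.cross(z,x),z]
    rv=Rot.from_matrix(M).as_rotvec()
    for loc in ([-20,-20,.28*1e3],[0,110,110],[0,-120,40],[90,110,110]):
        P=pose2([.5078,.0857,th],np.array([loc])/1e3)[0]
        q=bot.inverse_kinematics(P,rv); print(s,loc,P.round(3),None if q is None else np.round(q,2))
E
```

```text
cam in tool [ 0.0006 -0.0753 -0.171 ] axes in tool [[1.0, 0.001, -0.001], [-0.0, 0.964, 0.266], [0.001, -0.266, 0.964]]
1 [-20, -20, 280.0] [0.484 0.07  0.28 ] [-0.1  -0.11  1.74 -0.    1.51  0.1 ]
1 [0, 110, 110] [0.53  0.193 0.11 ] [ 0.14  0.23  1.73 -0.    1.18  0.34]
1 [0, -120, 40] [ 0.483 -0.032  0.04 ] [-0.32  0.15  1.99 -0.    1.01 -0.11]
1 [90, 110, 110] [0.618 0.175 0.11 ] [ 0.09  0.42  1.49 -0.    1.23  0.29]
-1 [-20, -20, 280.0] [0.484 0.07  0.28 ] None
-1 [0, 110, 110] [0.53  0.193 0.11 ] [ 0.14  0.23  1.73 -0.    1.18 -2.8 ]
-1 [0, -120, 40] [ 0.483 -0.032  0.04 ] None
-1 [90, 110, 110] [0.618 0.175 0.11 ] [ 0.09  0.42  1.49 -0.    1.23 -2.85]
```

```bash
cat >> h.py <<'E'
def pix2plane(c,uv,z):
    R=np.array(c["R"]);t=np.array(c["t"]);C=-R.T@t
    d=R.T@np.array([(uv[0]-c["cx"])/c["fx"],(uv[1]-c["cy"])/c["fy"],1]); return C+d*(z-C[2])/d[2]
def fishplane(c,uv,z):
    R=np.array(c["R"]);t=np.array(c["t"]);C=-R.T@t
    a=np.array([(uv[0]-c["cx"])/c["fx"],(uv[1]-c["cy"])/c["fy"]]);r=np.hypot(*a)
    d=R.T@np.array([*(a/r*np.sin(r)),np.cos(r)]); return C+d*(z-C[2])/d[2]
JIG=[.5078,.0857,-.207]
def rotj(th,s=1):
    x=s*np.array([np.cos(th),np.sin(th),0]);z=np.array([0,0,-1.]);return Rot.from_matrix(np.c_[x,np.cross(z,x),z]).as_rotvec()
def W(loc,J=None): return pose2(JIG if J is None else J,np.array([loc])/1e3)[0]
E
python3 - <<'E'
from h import *
c=pickle.load(open("cams.pkl","rb"))["top"]
for uv in [(402,212),(402,72),(497,213)]: print(uv,pix2plane(c,uv,.05))
P=np.array([0.34,-0.05,.30]); r=rotj(-.207)
print(bot.inverse_kinematics([.10,-.34,.32],rotj(-1.2)),bot.inverse_kinematics(P,r))
E
```

```text
(402, 212) [ 0.52347968 -0.15454516  0.05      ]
(402, 72) [ 0.83607691 -0.15805583  0.05      ]
(497, 213) [ 0.5269452  -0.36075161  0.05      ]
[-1.62987319e+00 -5.08383226e-01  1.97378089e+00 -4.44089210e-16
  1.67619499e+00 -4.29873194e-01] [-5.02403572e-01 -5.42704347e-01  2.03372963e+00 -8.88178420e-16
  1.65056737e+00 -2.95403572e-01]
```

```bash
python3 - <<'E'
from h import *
q=bot.current_joints(); 
bot.set_joints([-1.4,-.5,2.0,0,1.65,-.3])
bot.set_joints([-.45,-.5,2.0,0,1.65,-.25])
bot.goto(W([-10,-20,250]),rotj(-.207))
c=bot.read_camera("wrist");pickle.dump(c,open("w1.pkl","wb"))
cv2.imwrite("pics/w1.png",c["pixels"]); cv2.imwrite("pics/w1b.png",cv2.resize(c["pixels"],None,fx=1.55,fy=1.55,interpolation=cv2.INTER_CUBIC))
print(bot.current_clock(),bot.current_ee_pos(),bot.current_contact_force())
E
```

```text
3.35 [0.49382426 0.06673904 0.25083354] [-0.58684857 -0.30897095  0.48786159]
```

View pics/w1b.png

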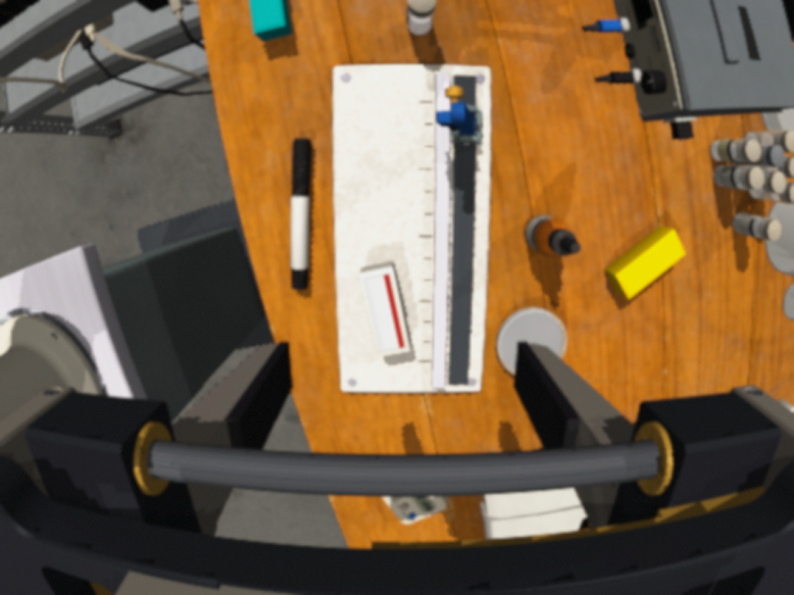

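```bash
python3 - <<'E'
from h import *
i=cv2.imread("pics/w1.png")
a=cv2.resize(i[35:135,205:325],None,fx=6,fy=6,interpolation=cv2.INTER_CUBIC); b=cv2.resize(i[160:260,205:325],None,fx=6,fy=6,interpolation=cv2.INTER_CUBIC)
cv2.imwrite("pics/w1t.png",a);cv2.imwrite("pics/w1u.png",b)
E
```

```text
(no output)
```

View pics/w1t.png

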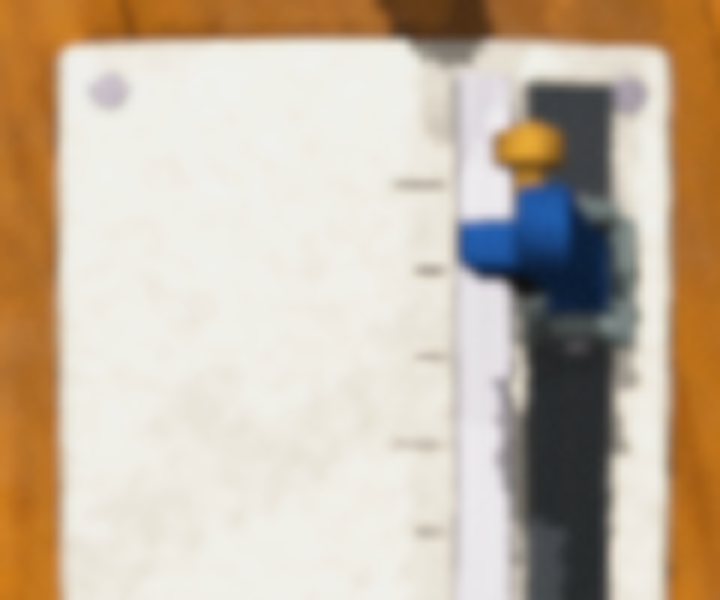

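View pics/w1u.png

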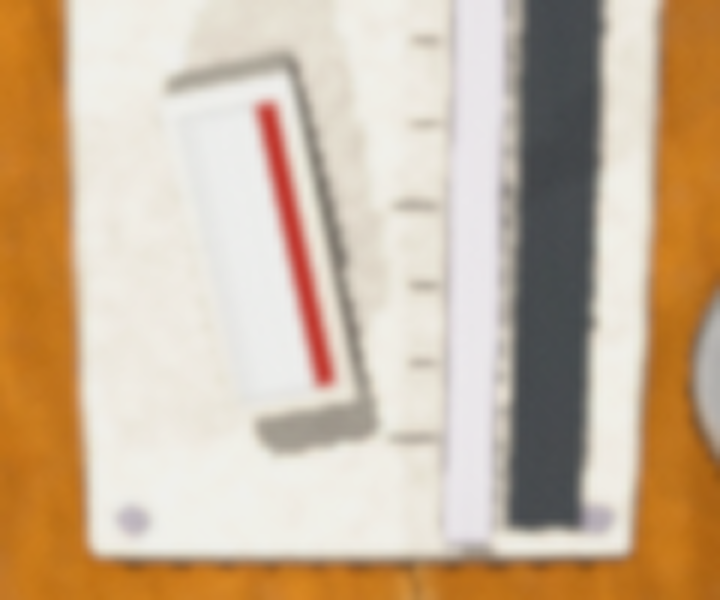

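```bash
cat > ov.py <<'E'
from h import *
def overlay(c,img,x0,y0,f,polys,fish=True):
    for L,col in polys:
        p=(proj(c,L,fish)-[x0,y0]+.5)*f-.5
        cv2.polylines(img,[np.round(p).astype(int)],False,col,1,cv2.LINE_AA)
E
python3 - <<'E'
from ov import *
c=pickle.load(open("w1.pkl","rb"))
L=np.array([[-70,155,12],[70,155,12],[-70,-155,12],[70,-155,12],[20,145,22],[20,-145,22]])/1e3
A=uncrop([[62,46],[668,46]],205,35,6);B=uncrop([[88,553],[632,553]],205,160,6)
F=np.r_[uncrop([[457,75]],205,35,6),uncrop([[445,543]],205,160,6)]
J,r=fit2([(c,1,L,np.r_[A,B,F])],[.5078,.0857,-.207]);print("jig",J,r.round(1).tolist())
Lp=np.array([[-15,39,40],[15,39,40],[15,-39,40],[-15,-39,40]])/1e3
pk,r=fit2([(c,1,Lp,uncrop([[168,90],[290,66],[359,402],[250,420]],205,160,6))],[J[0],J[1]-.08,-.1]);print("pack",pk,r.round(1).tolist())
d=pk[:2]-J[:2];cs,sn=np.cos(J[2]),np.sin(J[2]);print("pack in jig",np.array([cs*d[0]+sn*d[1],-sn*d[0]+cs*d[1]])*1e3,pk[2]-J[2])
np.save("J.npy",J);np.save("pk.npy",pk)
def hull(ys,a):
    out=[]
    Wj=lambda l:pose2(J,np.array(l,float)/1e3)
    for z in (45,):
        out.append((Wj([[34,ys-17,z],[60,ys-17,z],[60,ys+17,z],[34,ys+17,z],[34,ys-17,z]]),(0,0,255)))
    def pt(r,o,y): return [45-r*np.cos(a)+o*np.sin(a),ys+y,12+22+r*np.sin(a)+o*np.cos(a)]
    for o in (6,-4): out.append((Wj([pt(0,o,-8),pt(81,o,-8),pt(81,o,8),pt(0,o,8),pt(0,o,-8)]),(0,255,0)))
    out.append((Wj([pt(27,-18,-5),pt(53,-18,-5),pt(53,-4,-5),pt(27,-4,-5),pt(27,-18,-5)]),(0,255,255)))
    return out
rows=[]
for ys,a in ((105,1.2),(105,1.5),(112,1.35),(120,1.3)):
    im=cv2.imread("pics/w1t.png")[100:420,380:700].copy()
    full=cv2.imread("pics/w1t.png"); overlay(c,full,205,35,6,hull(ys,a)); im=full[100:380,400:680]
    cv2.putText(im,f"{ys} {a}",(5,15),0,.5,(0,0,0)); rows.append(im)
cv2.imwrite("pics/hyp.png",np.vstack([np.hstack(rows[:2]),np.hstack(rows[2:])]))
E
```

```text
jig [ 0.5061214   0.0854554  -0.20752152] [[-0.6, -0.4], [0.5, 0.1], [0.3, 0.8], [0.1, 0.7], [0.0, -0.9], [-0.3, -0.1]]
pack [ 0.47135355  0.02847043 -0.01321465] [[-0.8, 0.7], [1.3, 0.3], [1.0, -1.0], [-2.1, -0.2]]
pack in jig [-22.28097306 -62.92573235] 0.1943068710063932
```

View pics/hyp.png

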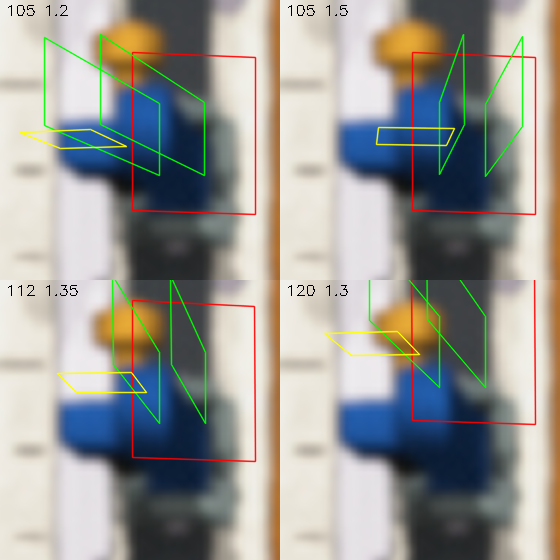

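```bash
cat > hull.py <<'E'
from ov import *
J=np.load("J.npy")
def hull(ys,a):
    out=[]
    Wj=lambda l:pose2(J,np.array(l,float)/1e3)
    for z in (45,):
        out.append((Wj([[34,ys-17,z],[60,ys-17,z],[60,ys+17,z],[34,ys+17,z],[34,ys-17,z],[34,ys-17,15],[60,ys-17,15],[60,ys-17,45]]),(0,0,255)))
    def pt(r,o,y): return [45-r*np.cos(a)+o*np.sin(a),ys+y,12+22+r*np.sin(a)+o*np.cos(a)]
    for o in (6,-4): out.append((Wj([pt(0,o,-8),pt(81,o,-8),pt(81,o,8),pt(0,o,8),pt(0,o,-8)]),(0,255,0)))
    out.append((Wj([pt(27,-18,-5),pt(53,-18,-5),pt(53,-4,-5),pt(27,-4,-5),pt(27,-18,-5)]),(0,255,255)))
    return out
E
python3 - <<'E'
from hull import *
c=pickle.load(open("w1.pkl","rb"))
rows=[]
for ys,a in ((94,1.3),(94,1.4),(97,1.4),(91,1.35)):
    full=cv2.imread("pics/w1t.png"); overlay(c,full,205,35,6,hull(ys,a)); im=full[100:380,400:680]
    cv2.putText(im,f"{ys} {a}",(5,15),0,.5,(0,0,0)); rows.append(im)
cv2.imwrite("pics/hyp2.png",np.vstack([np.hstack(rows[:2]),np.hstack(rows[2:])]))
E
```

```text
(no output)
```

View pics/hyp2.png

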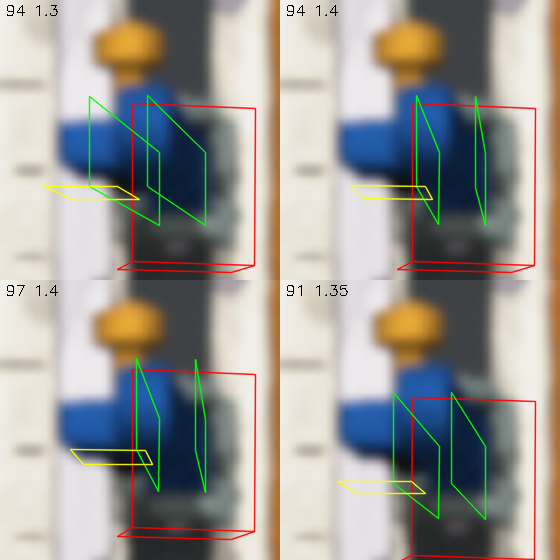

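```bash
sed -i 's/^JIG=.*/JIG=list(np.load("J.npy"))/' h.py; python3 - <<'E'
from h import *
ys=98.5
bot.set_gripper(0.0,10)
bot.goto(W([88,ys,150]),rotj(JIG[2]))
bot.line_to(W([88,ys,104]),max_speed=.2)
bot.hold(.1); f0=np.array(bot.current_contact_force()); print(f0.round(2))
h=18;r=62;go=True
for a in np.arange(1.5,-.01,-.125):
    x=45-r*np.cos(a)+6*np.sin(a)+h; z=34+r*np.sin(a)+6*np.cos(a)
    bot.line_to(W([x,ys,z]),max_speed=.09)
    f=np.array(bot.current_contact_force())-f0; print(round(a,2),np.round([x,z],1),f.round(2),(bot.current_ee_pos()[2]*1e3).round(1))
    if np.linalg.norm(f)>12: print("stop");break
print(bot.current_clock())
c=bot.read_camera("wrist");cv2.imwrite("pics/w2.png",cv2.resize(c["pixels"],None,fx=1.5,fy=1.5))
E
```

```text
[ 0.1  -0.18  0.94]
1.5 [64.6 96.3] [-0.34  0.53 -1.46] 97.2
1.38 [56.8 96. ] [ 0.37 -0.19 -0.71] 96.3
1.25 [49.1 94.7] [-0.52 -0.25 -0.97] 94.7
1.12 [41.7 92.5] [-0.51  0.24 -1.7 ] 92.4
1.0 [34.6 89.4] [ 0.25  0.05 -0.21] 89.1
0.88 [27.9 85.4] [-0.05 -0.45 -0.96] 85.1
0.75 [21.7 80.7] [ 0.12 -0.15 -1.25] 80.3
0.62 [16.2 75.1] [-0.4   0.67 -1.11] 74.7
0.5 [11.5 69. ] [ 0.05  0.4  -1.06] 68.4
0.38 [ 7.5 62.3] [ 0.51  0.73 -0.86] 61.6
0.25 [ 4.4 55.2] [ 0.    0.73 -1.5 ] 54.4
0.12 [ 2.2 47.7] [ 0.08  0.54 -1.17] 46.9
0.0 [ 1. 40.] [ 1.32 -0.13  2.57] 40.4
9.3583
```

View pics/w2.png

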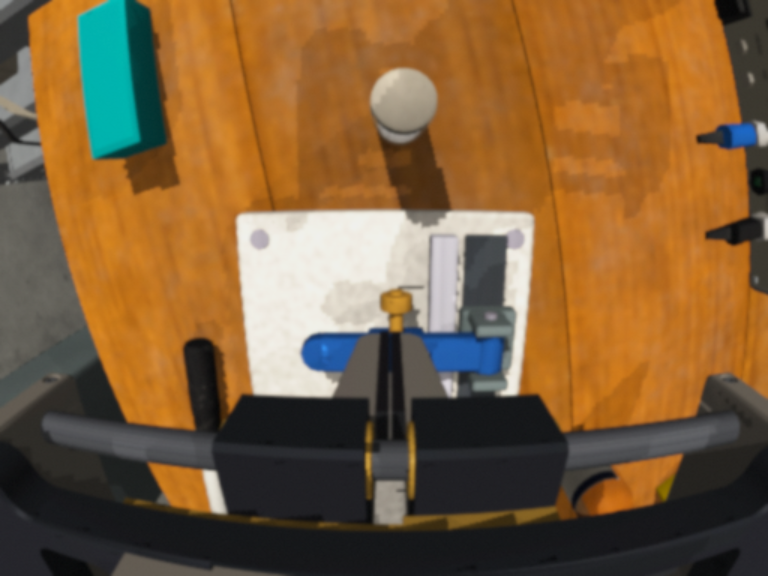

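Flag lies blue across the board at (405,352), with fingers on it. I'll press a bit firmer near its end, lift, and look.

```bash
python3 - <<'E'
from h import *
ys=98.5
for z in (39.5,39,38.5,38):
    bot.line_to(W([-8,ys,z]),max_speed=.05); bot.hold(.05)
    f=np.array(bot.current_contact_force())-[.1,-.18,.9]; print(z,f.round(2),bot.current_ee_pos()[2])
    if f[2]>6: break
bot.line_to(W([-8,ys,75]),max_speed=.2)
bot.set_gripper(.8)
bot.goto(W([-30,-10,170]),rotj(JIG[2]))
c=bot.read_camera("wrist");pickle.dump(c,open("w3.pkl","wb"));cv2.imwrite("pics/w3.png",c["pixels"]);cv2.imwrite("pics/w3b.png",cv2.resize(c["pixels"],None,fx=1.5,fy=1.5))
print(bot.current_clock())
E
```

```text
39.5 [ 1.74 -0.75  4.93] 0.040262183359997414
39 [-0.39  0.53  9.21] 0.040180892190119166
12.25
```

View pics/w3b.png

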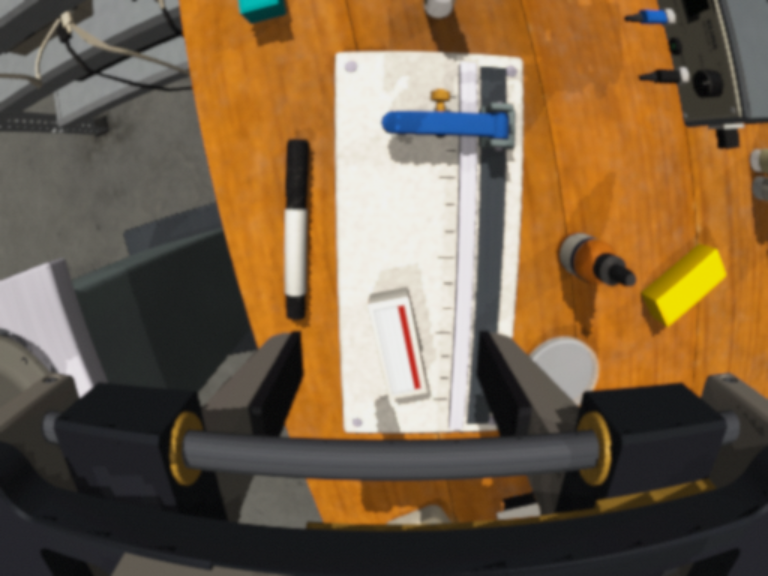

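```bash
python3 - <<'E'
from hull import *
c=pickle.load(open("w3.pkl","rb")); i=c["pixels"]
a=cv2.resize(i[30:130,220:350],None,fx=6,fy=6,interpolation=cv2.INTER_CUBIC);b=cv2.resize(i[185:290,220:350],None,fx=5.6,fy=5.6,interpolation=cv2.INTER_CUBIC)
cv2.imwrite("pics/w3t.png",a)
pk=np.load("pk.npy")
Lp=np.array([[-15,39,40],[15,39,40],[15,-39,40],[-15,-39,40],[-15,39,40],[-15,39,12],[15,39,12],[15,39,40]])/1e3
overlay(c,b,220,185,5.6,[(pose2(pk,Lp),(0,160,0)),(W([20,-145,22])[None].repeat(1,0),(0,0,255)),(np.array([W([20,145,22]),W([20,-145,22]),W([32,-145,22])]),(0,0,255)),(np.array([W([-70,155,12]),W([-70,-155,12]),W([70,-155,12])]),(0,0,255))])
cv2.imwrite("pics/w3u.png",b)
E
```

```text
(no output)
```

View pics/w3t.png

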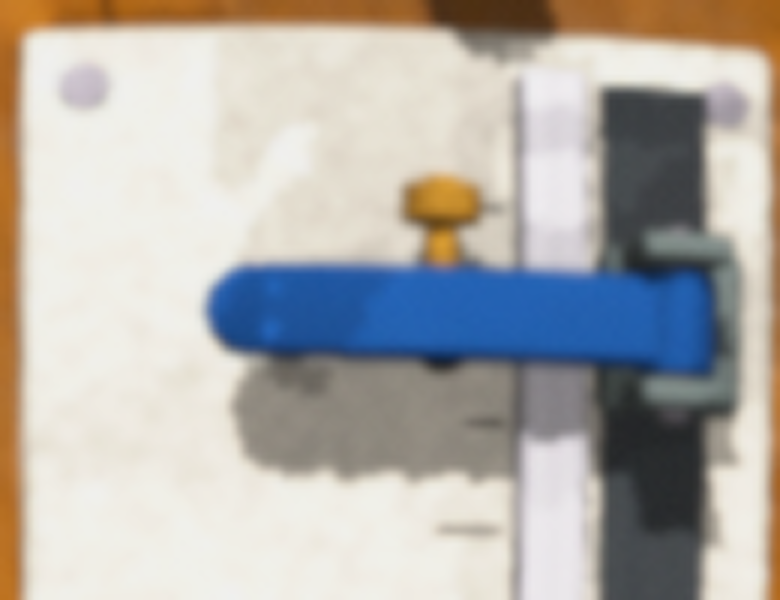

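View pics/w3u.png

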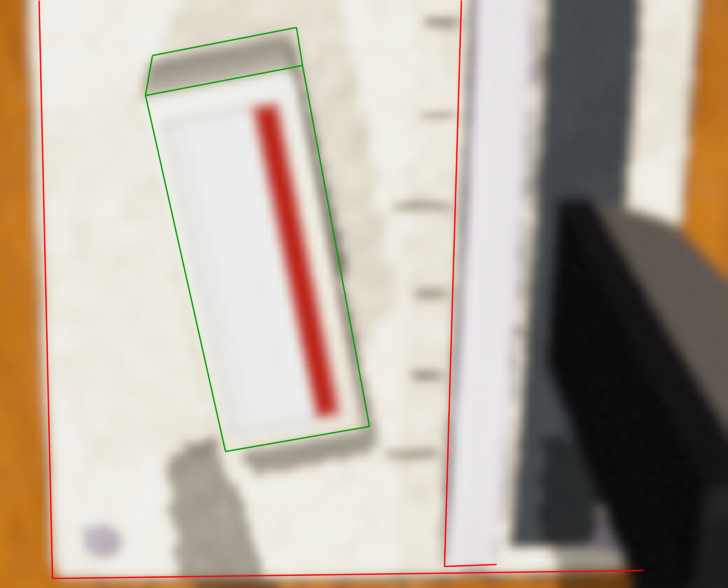

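```bash
python3 - <<'E'
from h import *
pk=np.load("pk.npy");r=rotj(pk[2])
P=np.array([pk[0],pk[1],.1]);P[:2]+=0.0005*np.array([np.cos(JIG[2]),np.sin(JIG[2])])
bot.set_gripper(.6)
bot.goto(P,r); P[2]=.0255; bot.line_to(P,max_speed=.15)
bot.hold(.1); f0=np.array(bot.current_contact_force());print(f0.round(2))
bot.set_gripper(0.0,8); print("open",bot.current_opening()*92,np.array(bot.current_contact_force())-f0)
# to yaw 0 and near fence
bot.line_to(W([-2,-60,25.5]),rot=rotj(JIG[2]),max_speed=.06)
bot.hold(.1);F=lambda:(lambda f:np.array([np.cos(JIG[2])*f[0]+np.sin(JIG[2])*f[1],-np.sin(JIG[2])*f[0]+np.cos(JIG[2])*f[1],f[2]]))(np.mean([np.array(bot.current_contact_force())-f0 for _ in range(4)],0))
print(F().round(2))
for x in np.arange(0,9,.5):
    bot.line_to(W([x,-58+x/3,25.5]),max_speed=.03);f=F();print(x,f.round(2))
    if f[0]<-4: break
print(bot.current_clock(),bot.current_opening()*92,x)
np.save("f0.npy",f0);np.save("xc.npy",x)
c=bot.read_camera("wrist");cv2.imwrite("pics/w4.png",cv2.resize(c["pixels"],None,fx=1.5,fy=1.5))
E
```

```text
[ 1.28  0.45 -0.74]
open 29.682488290630452 [-3.6416828  -0.94510515  4.68014777]
[ 0.54 -0.74  0.8 ]
0.0 [-1.24 -2.07  4.56]
0.5 [-4.16 -3.15  6.25]
15.475 29.80628158980259 0.5
```

View pics/w4.png

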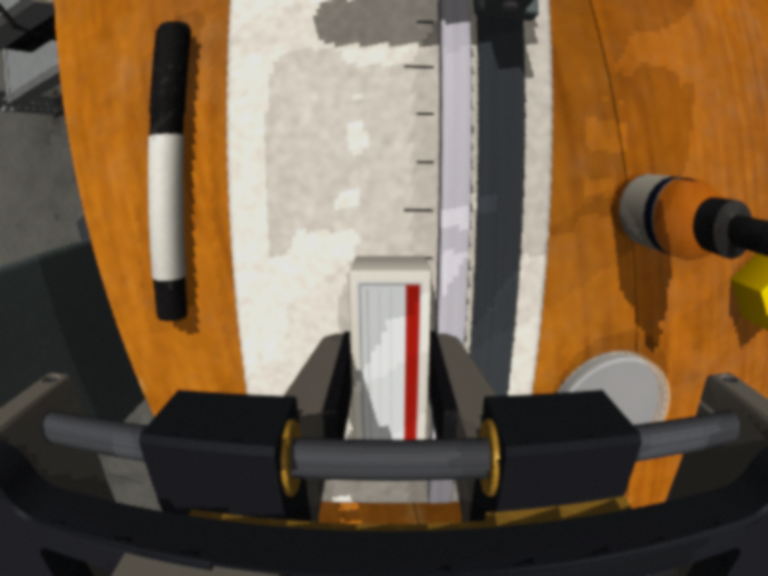

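```bash
python3 - <<'E'
from ov import *
c=bot.read_camera("wrist");pickle.dump(c,open("w5.pkl","wb"));i=c["pixels"]
x0,y0,f=200,150,6
b=cv2.resize(i[150:250,200:330],None,fx=f,fy=f,interpolation=cv2.INTER_CUBIC); cv2.imwrite("pics/w5a.png",b)
e=np.array(bot.current_ee_pos());print(e,W([.5,-58,25.5]),bot.current_tool_rot(),rotj(JIG[2]),np.load("f0.npy"),bot.current_contact_force(),bot.current_ft_torque())
d=e[:2]-JIG[:2];cs,sn=np.cos(JIG[2]),np.sin(JIG[2]);j=np.array([cs*d[0]+sn*d[1],-sn*d[0]+cs*d[1]])*1e3;print("tcp jig",j)
pk=np.array([e[0],e[1],JIG[2]])
Lp=np.array([[-15,39,40],[15,39,40],[15,-39,40],[-15,-39,40],[-15,39,40],[-15,39,12],[15,39,12],[15,39,40]])/1e3
overlay(c,b,x0,y0,f,[(pose2(pk,Lp),(0,160,0)),(np.array([W([20,145,22]),W([20,0,22]),W([20,-145,22])]),(0,0,255)),(np.array([W([20,145,12]),W([20,0,12]),W([20,-145,12])]),(255,0,255))])
cv2.imwrite("pics/w5.png",b)
E
```

```text
[0.49399795 0.02873315 0.02556098] [0.49466062 0.0285968  0.0255    ] [ 3.12448452e+00 -3.24698571e-01 -2.66780232e-03] [ 3.12469616 -0.32538943  0.        ] [ 1.28291055  0.45361755 -0.73569081] [-3.12888925 -1.17709312  5.66823229] [-0.3102668   0.49786037  0.02315638]
tcp jig [ -0.17654495 -58.00310523]
```

View pics/w5a.png

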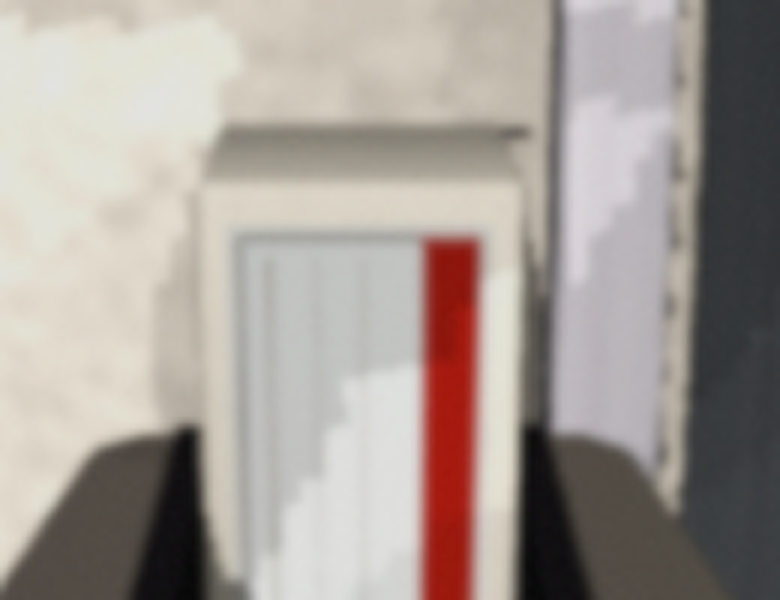

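View pics/w5.png

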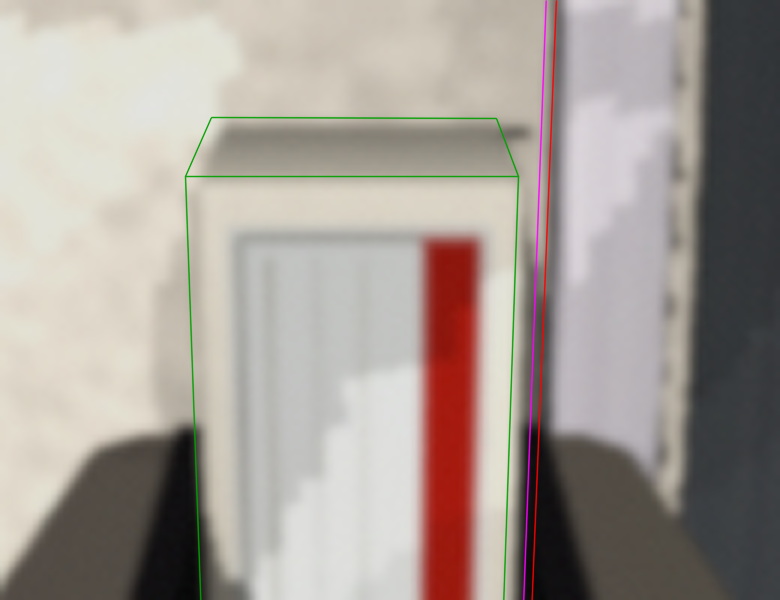

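Pack is gripped square; the right top edge is at (522,400) and the fence edge is at (550,400), so there is still a gap of about 3 mm. The resistance comes from pressing the pack down (Fz +6). I'll unload vertically and continue with Fz feedback.

```bash
cat >> h.py <<'E'
def FJ(f0,n=4):
    f=np.mean([np.array(bot.current_contact_force())-f0 for _ in range(n)],0); cs,sn=np.cos(JIG[2]),np.sin(JIG[2])
    return np.array([cs*f[0]+sn*f[1],-sn*f[0]+cs*f[1],f[2]])
def jp():
    e=np.array(bot.current_ee_pos());d=e[:2]-JIG[:2];cs,sn=np.cos(JIG[2]),np.sin(JIG[2])
    return np.array([cs*d[0]+sn*d[1],-sn*d[0]+cs*d[1],e[2]])*1e3
E
python3 - <<'E'
from h import *
f0=np.load("f0.npy"); z=25.5; x=.5
for k in range(6):
    f=FJ(f0)
    if f[2]<1.5: break
    z+=.06*(f[2]-.5); bot.line_to(W([x,-58,z]),max_speed=.02); print(round(z,2),FJ(f0).round(2))
while x<9:
    x+=.5; bot.line_to(W([x,-58+(x)/2,z]),max_speed=.03);f=FJ(f0);print(x,round(z,2),f.round(2),jp().round(2))
    z+=np.clip(.05*(f[2]-.7),-.15,.25)
    if f[0]<-4 and f[2]<4: break
print(bot.current_clock()); np.save("xz.npy",[x,z])
c=bot.read_camera("wrist");cv2.imwrite("pics/w6.png",cv2.resize(c["pixels"][150:250,200:330],None,fx=6,fy=6,interpolation=cv2.INTER_CUBIC))
E
```

```text
25.85 [-3.07 -1.57  2.94]
26.0 [-0.98 -0.56 -1.58]
1.0 26.0 [-0.8  -1.48 -0.48] [  1.01 -57.43  25.9 ]
1.5 25.94 [-0.7  -1.12 -0.61] [  1.54 -57.24  25.95]
2.0 25.88 [-1.82 -0.35 -1.05] [  2.05 -57.01  25.89]
2.5 25.79 [-0.59 -0.44 -0.32] [  2.52 -56.73  25.79]
3.0 25.74 [-1.61 -0.92 -1.59] [  3.02 -56.5   25.74]
3.5 25.62 [-1.07  0.14 -1.09] [  3.54 -56.23  25.64]
4.0 25.53 [-0.9  -0.65  0.21] [  4.11 -56.    25.6 ]
4.5 25.51 [-3.18 -2.16  2.37] [  4.43 -55.8   25.58]
5.0 25.59 [-5.85 -2.83  3.3 ] [  4.43 -55.76  25.55]
18.325
```

View pics/w6.png

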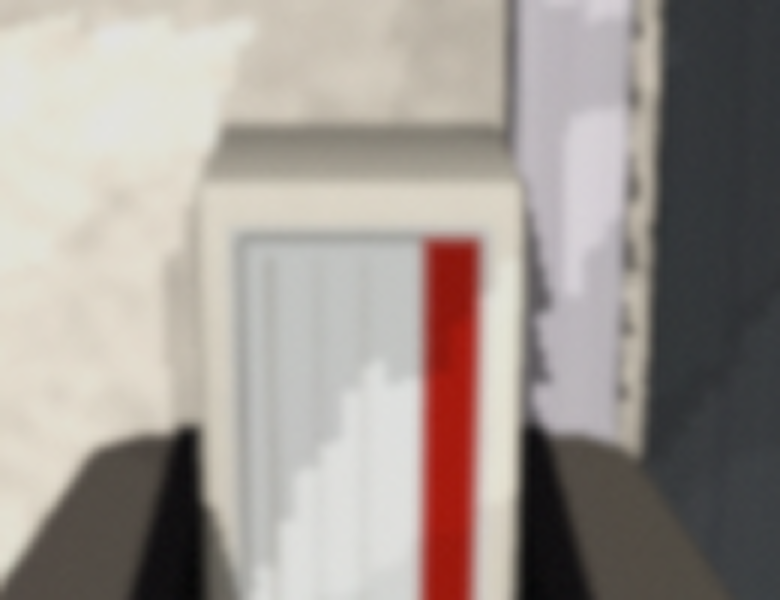

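```bash
python3 - <<'E'
from h import *
f0=np.load("f0.npy"); x,z=np.load("xz.npy"); x=4.6; z+=.05; y=-55.8
def upd(f):
    global x,z
    x+=np.clip(.05*(f[0]+2.0),-.3,.3); z+=np.clip(.05*(f[2]-.5),-.15,.2)
bot.line_to(W([x,y,z]),max_speed=.03)
print(FJ(f0).round(2))
while y<56:
    y+= 8 if y<28 else .7
    bot.line_to(W([x,y,z]),max_speed=.06 if y<30 else .02); f=FJ(f0,3); print(round(y,1),round(x,2),round(z,2),f.round(1),jp().round(2))
    upd(f)
    if f[1]<-4.5 and y>30: break
    if abs(f).max()>12: print("big");break
print(bot.current_clock(),bot.current_opening()*92); np.save("xyz.npy",[x,y,z])
c=bot.read_camera("wrist");pickle.dump(c,open("w7.pkl","wb"));cv2.imwrite("pics/w7.png",cv2.resize(c["pixels"],None,fx=1.5,fy=1.5,interpolation=cv2.INTER_CUBIC))
E
```

```text
[-3.71 -2.28  1.19]
-47.8 4.6 25.77 [-3.8  1.5 -0.9] [  4.44 -46.99  25.66]
-39.8 4.51 25.7 [-2.5  0.9 -0.4] [  4.42 -39.15  25.63]
-31.8 4.48 25.66 [-3.4  0.4  0.1] [  4.44 -31.16  25.64]
-23.8 4.41 25.64 [-2.2  1.2  0.8] [  4.41 -23.22  25.62]
-15.8 4.41 25.66 [-3.   0.4 -0.3] [  4.39 -15.25  25.64]
-7.8 4.35 25.62 [-3.  1.  0.] [ 4.42 -7.23 25.65]
0.2 4.3 25.59 [-2.  -0.1 -1.1] [ 4.38  0.72 25.64]
8.2 4.3 25.51 [-2.5  1.4 -0.3] [ 4.44  8.86 25.64]
16.2 4.28 25.47 [-1.8  1.1  0.3] [ 4.41 16.9  25.6 ]
24.2 4.29 25.46 [-2.2  1.1  0.9] [ 4.43 24.95 25.61]
32.2 4.28 25.49 [-2.8 -0.9  2.3] [ 4.43 32.37 25.58]
32.9 4.24 25.57 [-1.9 -0.6  1.2] [ 4.4  32.98 25.6 ]
33.6 4.24 25.61 [-1.  -0.5  1.7] [ 4.34 33.72 25.59]
34.3 4.29 25.67 [-1.3 -1.1 -1.2] [ 4.28 34.44 25.59]
35.0 4.33 25.58 [-0.6 -1.   0.6] [ 4.33 35.03 25.6 ]
35.7 4.4 25.59 [-0.6 -1.8  0.2] [ 4.4  35.77 25.6 ]
36.4 4.46 25.57 [-1.2 -2.9  1.7] [ 4.4  36.37 25.57]
37.1 4.5 25.63 [-1.7 -1.6  1.4] [ 4.43 37.16 25.6 ]
37.8 4.52 25.68 [-1.8 -0.8  0.5] [ 4.42 37.91 25.58]
38.5 4.53 25.68 [-2.3 -1.   0.5] [ 4.41 38.57 25.59]
39.2 4.51 2
[... 159 characters left out ...]
.64 [-1.8 -1.1 -0.7] [ 4.46 41.39 25.63]
42.0 4.5 25.58 [-1.8 -2.2  1.5] [ 4.43 41.99 25.59]
42.7 4.51 25.63 [-2.  -0.6 -0. ] [ 4.47 42.77 25.61]
43.4 4.51 25.61 [-3.  -3.   0.9] [ 4.45 43.41 25.59]
44.1 4.45 25.63 [-1.8 -0.9  0.1] [ 4.45 44.23 25.61]
44.8 4.46 25.61 [-2.  -1.3  0.1] [ 4.48 44.88 25.62]
45.5 4.46 25.59 [-3.3 -1.7  0.2] [ 4.45 45.55 25.6 ]
46.2 4.4 25.58 [-2.  -2.3  0.3] [ 4.45 46.28 25.61]
46.9 4.4 25.57 [-2.8 -1.4  0.2] [ 4.45 46.98 25.59]
47.6 4.36 25.55 [-1.8 -1.5  0.6] [ 4.42 47.69 25.58]
48.3 4.37 25.56 [-2.  -2.2  0.8] [ 4.41 48.37 25.58]
49.0 4.37 25.57 [-2.6 -2.2  0.9] [ 4.41 49.08 25.58]
49.7 4.34 25.59 [-1.4 -4.6  0.6] [ 4.41 49.37 25.59]
28.2583 29.750904546709005
```

View pics/w7.png

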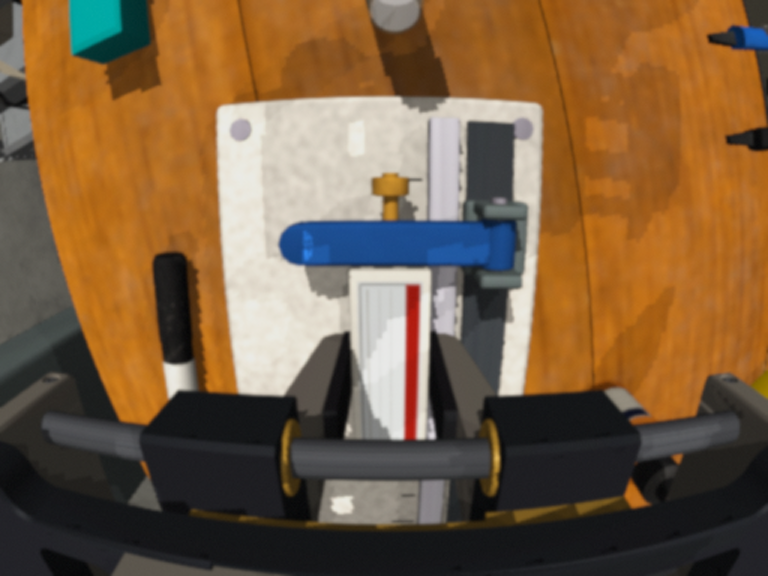

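```bash
python3 - <<'E'
from h import *
f0=np.load("f0.npy"); x,y,z=np.load("xyz.npy")
bot.set_gripper(0.0,18); print(FJ(f0).round(2))
for k in range(14):
    y+=.15; bot.line_to(W([x,y,z]),max_speed=.02); f=FJ(f0,6); print(round(y,2),f.round(2),jp().round(2))
    if f[1]<-8.6: break
for k in range(6):
    bot.hold(.25); print(FJ(f0,3).round(2),end=" ")
print(bot.current_clock(),bot.current_opening()*92,jp()); np.save("xyz.npy",[x,y,z])
E
```

```text
[-2.08 -5.79  0.91]
49.85 [-1.83 -6.58  0.99] [ 4.41 49.47 25.59]
50.0 [-1.64 -6.    1.46] [ 4.42 49.51 25.61]
50.15 [-1.51 -6.92  2.22] [ 4.41 49.53 25.59]
50.3 [-1.02 -7.4   1.97] [ 4.45 49.55 25.61]
50.45 [-0.98 -8.16  1.07] [ 4.42 49.57 25.59]
50.6 [-1.96 -8.09  2.03] [ 4.46 49.62 25.63]
50.75 [-1.98 -8.17  1.96] [ 4.42 49.65 25.61]
50.9 [-2.19 -9.37  1.97] [ 4.45 49.66 25.62]
[ -1.5  -10.49   1.45] [-1.43 -9.57  2.81] [ -2.55 -10.35   3.61] [-2.64 -9.48  2.58] [-1.5  -9.42  1.8 ] [ -0.54 -10.46   1.83] 32.025 29.592648126091664 [ 4.42886533 49.67148576 25.61215879]
```

```bash
python3 - <<'E'
from h import *
f0=np.load("f0.npy"); x,y,z=np.load("xyz.npy")
bot.line_to(W([x,y-.5,z]),max_speed=.02); print(FJ(f0).round(2))
bot.set_gripper(.5); print(FJ(f0).round(2))
bot.line_to(W([x,y-.5,75]),max_speed=.12)
bot.goto(W([5,35,150]),rotj(JIG[2]))
c=bot.read_camera("wrist");pickle.dump(c,open("w8.pkl","wb"));i=c["pixels"]
cv2.imwrite("pics/w8.png",cv2.resize(i[60:260,150:400],None,fx=3,fy=3,interpolation=cv2.INTER_CUBIC))
t=bot.read_camera("scene")["pixels"]; cv2.imwrite("pics/s8.png",t)
tt=bot.read_camera("top")["pixels"]; cv2.imwrite("pics/t8.png",cv2.resize(tt[165:275,205:370],None,fx=4.8,fy=4.8,interpolation=cv2.INTER_CUBIC))
print(bot.current_clock())
E
```

```text
[-1.37 -7.2   1.1 ]
[-1.3  -0.31  1.3 ]
33.825
```

View pics/w8.png

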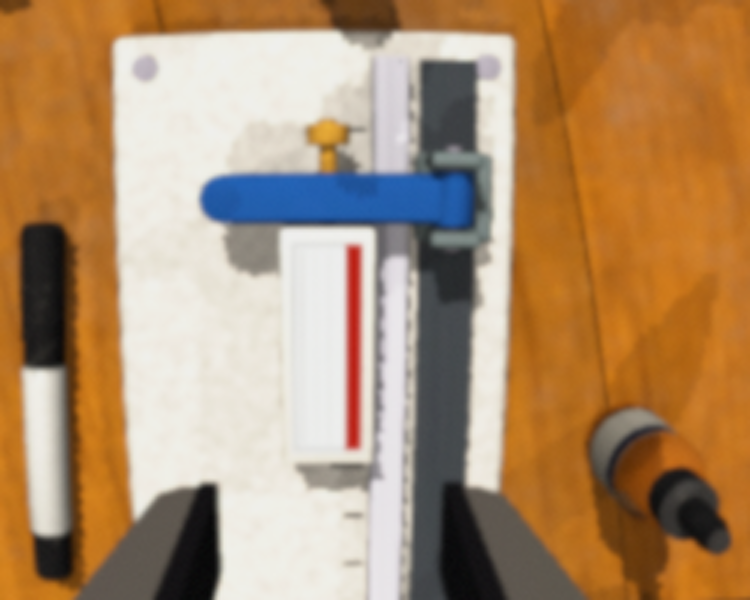

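View pics/s8.png

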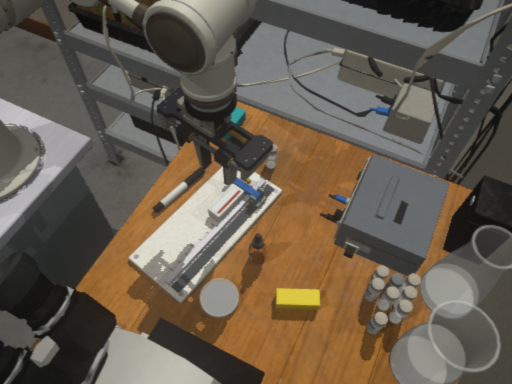

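```bash
python3 - <<'E'
from ov import *
c=pickle.load(open("w8.pkl","rb"));i=c["pixels"];f=7
im=cv2.resize(i[128:212,225:310],None,fx=f,fy=f,interpolation=cv2.INTER_CUBIC)
im2=im.copy()
Lp=np.array([[-15,39,40],[15,39,40],[15,-39,40],[-15,-39,40],[-15,39,40]])/1e3
J=JIG; ctr=W([5,50,0]); overlay(c,im2,225,128,f,[(pose2([ctr[0],ctr[1],J[2]],Lp),(0,160,0)),(np.array([W([20,145,22]),W([20,0,22]),W([20,-145,22])]),(0,0,255))])
cv2.imwrite("pics/w9.png",np.hstack([im,im2])[:, :1190] if False else im); cv2.imwrite("pics/w9o.png",im2)
E
```

```text
(no output)
```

View pics/w9.png

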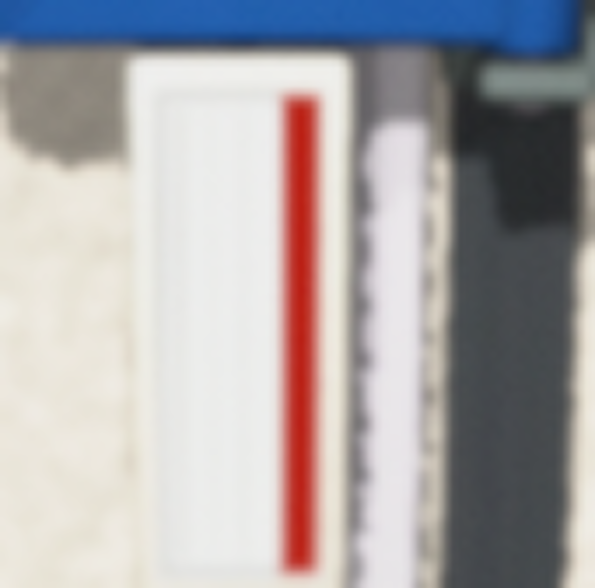

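View pics/w9o.png

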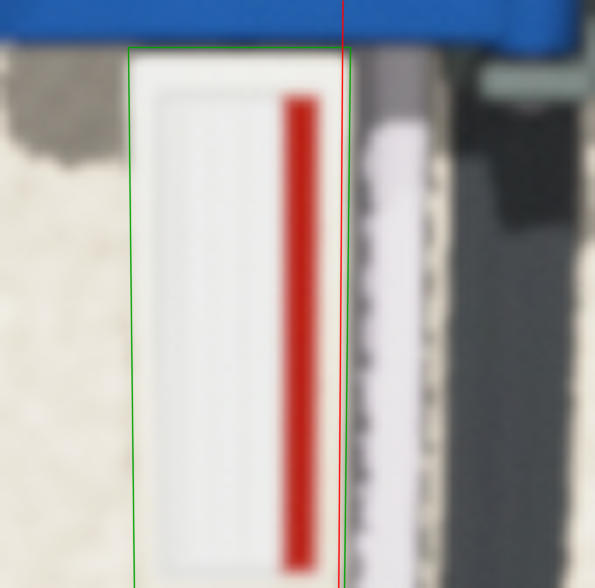

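```bash
python3 - <<'E'
from h import *
bot.job_done(); print(bot.current_clock())
E
```

```text
the job is handed in; nothing more can be done
the job is handed in; nothing more can be done
```

The job is handed in. The flag is down, and the pack is seated along the fence with its end against the screw tip. The clock read about 34 s of the 72 s allowed.

- **Flag:** I swung it down with the closed fingers and pressed it against its limit with about 9 N. The fingertips stopped at 40.2 mm, where 40 mm was expected. Later pictures show it level across the board.
- **Sliding the pack:** I pinched it at 8 N, squared it to the jig and slid it onto the fence. The downward force rose to about 6 N and stalled the first move. I eased the height, and the fence then stopped the pack with the tool at x = 4.4 mm, where 5 mm was expected (the calibration is good to about 2 mm). Along the fence x stayed at about 4.4 mm, except for a 0.15 mm dip for a moment while the sideways force was light.
- **Pressing it home:** The screw was felt with the pack centre near y = 49 mm, inside the expected 41.5 to 51.5 mm. I raised the grip to 18 N and pressed for about 1.5 s. The wrist read 9.5 to 10.5 N, so I estimate about 8 N at the screw after sliding friction and sensor offset. No reading came near 20 N.
- **Last checks:** After letting go, the force along the board fell to about 0. The wrist picture shows the pack parallel to the fence with its end tucked against the stop.

**What the checks don't cover:** The pictures can't confirm gaps under a millimetre, so flush and seated rest mainly on the contact readings. I didn't measure the bystanders again. The last pictures show the dropper, marker and petri dish apparently undisturbed, and the vial mostly hidden by the gripper, though nothing went near it.

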